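Set the tongs to the mark above the tile being mended

ROBOT

A 6-joint arm with a two-finger parallel gripper is mounted at the origin on the work surface. World frame = base frame: x ahead of the robot, y to its left, z up, the work surface at z = 0. Lengths are in m, angles in rad, forces in N, time in s.
With the tool pointing down it reaches from about 0.25 to 0.725 m from the base axis. Payload 4 kg.
Tool frame: the origin (TCP) lies on the front face of the gripper's body, between the roots of the fingers; the fingertips stand 73 mm ahead of it and the grasp point (between the pads) lies 54 mm ahead of it; z points along the fingers, y is the line along which they close (so a half turn about z gives the same grasp; the last joint's range is limited). The gripper opens to 85 mm and grips with 20 to 120 N. Pads are 22 mm wide; open, the fingers measure 114 mm over their backs; the gripper's body (76 mm by 85 mm) begins 54 mm behind the grasp point. The pads swing forward as they close: fully open they stand 13 mm farther back than shut.
Start: joints at [1.233, 0.241, 0.005, 1.335, 0, 1.571], TCP at [0.166, 0.472, 0.304] pointing down, gripper open.
Joint ranges: [-2.72, 2.72], [-1.05, 1.87], [-1.09, 1.28], [-1.99, 2.15], [-1.42, 1.44], [-3.14, 3.14]. Speed limits (rad/s): [2.79, 2.79, 3.14, 3.14, 3.14, 3.14].

INTERFACE

Orientations are given as a unit quaternion [x, y, z, w].
In Python, from workcell import bot gives the robot as it stands. The module is installed in compiled form; this text tells all that it offers.
- The arm moves only by the tool step_arm, never from a script. Its argument "rows" is a list of rows, each a list of 2 entries, a list of its own where there are three numbers: the shift along the tool's x, y, z in mm, then the turn about the tool's z in degrees. A call has 1 to 12 rows; each row is the pose to reach, as a shift and turn from the pose commanded when the call began, along the tool's axes at that moment; what a row does not reach only later rows make up. A row lasts 1/8 s, in which the tool goes at most 62.5 mm and 10.7 degrees, less where a joint would pass 70% of its speed; a pose out of reach is approached as far as the arm can. A call with a gripper value outside its range is refused whole. "claw" is the gripper's target within -1 to 1 (shut at 1, half-way at 0, fully open at -1), set as the call begins (left out, the last holds). The fingers move at their own pace and stop on an object; the grip force is fixed at half the most. Time passes only in rows, so rows that repeat a pose let the fingers close. It gives the time, the measured TCP pose, the force, the opening and the grip force at its end, in the units of the state.
- bot.get_obs(): the state, without advancing time (a new reading comes with each control period).
- bot.camera(name): name is "scene" or "top"; returns (picture, depth): 384x512x3 uint8, red, green, blue; 384x512 float32, m along the optical axis (not along the pixel's ray), 0 where there is no reading.
- bot.camera_params(name): a dict with "fx", "fy", "cx", "cy" (pixels), "pose" (4x4, takes a point from camera to world coordinates). Camera axes: x right, y up, looking along -z (the intrinsics and any distortion apply to the point x, -y, -z); pixel columns grow to the right and rows downward; lengths in m; the calibration is good to about 2 mm. A picture is of the moment at which its call begins. camera_params takes no time and is no camera call.
- bot.job_done(): hands the job in; it is judged then, once.
Trained networks look in the newest picture that a camera, given by its name, has taken for a name from the list of things; names that differ only in an ending like _2 or _b are one class to them, and where a whole thing is asked for, a point or a joint stands for the part that bears it (a point fixed in the world has none). Each returns a list of dicts, best first, with "score" (0 to 1); they miss things now and then, are a little off and sometimes report something else, mostly with a low value. They report only what shows in the picture. A call takes as long as a camera call. They do not tell look-alikes from the thing itself.
- bot.trace(target, camera): "pixels" (384x512 bool, what is visible of it) and "uv" ([column, row] in pixels, amid what is visible of it).
The state is a dict: "clock": time; "joint_pos": joint angles; "joint_vel": joint speeds; "tau": joint torques, N m; "eef_pos": TCP position; "tool_rot": TCP orientation; "ft_force": force on the tool from outside, world axes, zero at the start; "ft_torque": the same for the moment, N m; "grip_width": finger opening in m; "grasp_force": force on a finger pad.
Only numpy, scipy, OpenCV 4.12 (cv2) and the standard library are available. Lean on these libraries where they do the work, as an engineer would, in place of code of your own. Each camera call takes 0.05 s, during which the arm holds its last target. There are 200 camera calls.

TASK

Change over from stirring colour to laying a mosaic piece: stand the blue-knobbed stirring rod back in the blue vial, pushed right down to its floor, and let it go. Then pick up the orange-padded sprung tongs by their two pads, squeeze them until the black pointer stands in the green mark (a 14 mm gap between the tips, never letting the tips pinch shut), and hold them level with the tips about 8 cm straight above the small blue piece in the middle of the patterned tile. Leave the other things alone, and finish while still holding the tongs there with the gap steady on the mark.

Things in the scene. Friction and masses are not known exactly. Their poses are not given: they have to be found in the camera images.
- rod: Steel stirring rod, 8 mm in diameter, standing upright in a wooden block, 125 mm long in all with a blue cylindrical knob 16 mm in diameter on its top 30 mm. About 30 g. Origin at the centre of its foot, z along the rod up to the knob. Its lowest 35 mm start inside the block's hole (11 mm wide).
- rod_knob (a point): Middle of the rod's knob, 110 mm above its foot: the place to grip it.
- block: Fixed wooden block 60 x 60 x 45 mm that holds the rod at the start. Origin at the centre of its underside; the hole is at its centre, 35 mm deep.
- vial_blue: Fixed glass vial with blue base and content, 72 mm tall, 36 mm in diameter (base disc 48 mm). Origin at the centre of its underside, z up; inner floor 6 mm above it. The bore is 13 mm wide in the neck (55 to 64 mm up), flares to 17 mm at the mouth, widens to 28 mm below the neck. The rod leans a little in it when let go.
- vial_blue_mouth (a point): Centre of the blue vial's mouth, 72 mm above its underside.
- vial_yellow: The same vial in yellow, fixed; not used.
- vial_green: The same vial in green, fixed; not used.
- tongs: Sprung steel tongs lying flat, about 170 mm long, 120 g. Origin on the underside midway between the two orange grip pads at the marked gap; x points to the tips, z up, y from fixed arm (-y) to moving arm (+y). The bow joining the arms ends 111 mm behind the origin, the tips 65 mm in front. Arms 14 mm tall. The moving arm hinges at x = -90 mm, y = 0. It springs back when let go.
- tongs_grip (a point): Point midway between the pads at the marked gap, 22 mm above the underside: the place to grip, closing along the tongs' y. Pads: upright plates 30 mm long (x), 36 mm tall from the underside. Width over their outer faces: about 47 mm at rest, 34 mm (faces parallel, 17 mm either side of this point) at the marked gap. Squeezing takes about 3 N at first, 8 N at the mark.
- tongs_tips (a point): Point midway between the tips at the marked gap, 60 mm in front of the tongs' origin and 5 mm above the underside.
- tip_fixed (a point): Inner face of the fixed tip. Its distance to tip_moving is the tip gap.
- tip_moving (a point): Inner face of the moving tip. The moving arm also carries a black pointer over a white strip (29 mm in front of the tongs' origin, 17 mm high): it stands over the strip's green mark when the gap is right, over red when squeezed too far.
- tongs_arm (a joint): Angle of the moving arm in rad: 0 sprung open (gap 36 mm), 0.147 at the marked gap of 14 mm, 0.235 at most (tips shut, gap under 1 mm). The gap changes 15 mm and the width over the pads 9 mm per 0.1 rad.
- tile: Fixed patterned tile 110 x 110 mm, 10 mm thick, with a blue piece 10 x 10 mm at its centre standing 5 mm proud. Origin at the centre of its underside.
- chip (a point): Top centre of the small blue piece, 15 mm above the table.
- jar: Amber jar with a red lid, 56 mm in diameter, 85 mm tall, origin at the centre of its underside. Leave alone.
- cup: Blue ceramic cup, 68 mm across the rim, 55 mm tall, origin at the centre of its underside. Leave alone.
- spare_tile: Plain terracotta tile 100 x 100 x 10 mm, origin at the centre of its underside. Leave alone.
- dish: White bowl, 90 mm across, 30 mm tall, origin at the centre of its underside. Leave alone.
- brush: Brush 170 mm long lying on the table, origin on its underside near its middle, handle to its own -x. Leave alone.
Things that resemble listed ones, but are neither listed nor needed, are in the scene too. Leave any yellow look-alike of the tongs alone. What is shaped like the vial_blue but purple is not meant.

How it is judged:
By the outcome, as a careful person would: the job done as asked, in the order asked, and still so for the second after the job is handed in, while the arm keeps its last pose, push and grip.
It also fails if it takes over 61 s, if anything falls off the work surface, if the arm or the gripper's body presses on something with over 40 N, if the wrist force passes 120 N, or if a joint passes its speed limit or range.

## Working session

There is one attempt and no reset: what is moved stays moved. The work goes in short steps, Python scripts to look and compute and a tool call to move; the robot and the scene stay as the last step left them, time stands still between calls to the robot, and variables do not carry over. Pictures are saved under pics/ and viewed, at most 10 in all, crops included, and the job is handed in when it is done.

Besides the shell and the picture viewer there is one more tool, called after "Emit:" by a JSON object that holds its "name" and its "arguments". step_arm: Moves the arm, as the interface text tells. Its arguments: {"type":"object","properties":{"rows":{"type":"array"},"claw":{"type":"number"}},"required":["rows"]}

```bash
mkdir -p pics; cat > h.py <<'E'
import numpy as np, cv2
from workcell import bot
def snap(name):
    p,d=bot.camera(name); return p,d,bot.camera_params(name)
def back(c,u,v,d):
    x=(u-c['cx'])/c['fx']*d; y=(v-c['cy'])/c['fy']*d
    P=np.stack([x,-y,-d,np.ones_like(d)],-1); return (P@np.array(c['pose']).T)[...,:3]
def cloud(c,d):
    v,u=np.mgrid[0:d.shape[0],0:d.shape[1]]; return back(c,u,v,d)
def proj(c,P):
    q=np.linalg.inv(np.array(c['pose']))@np.append(P,1); return np.array([c['cx']+c['fx']*q[0]/-q[2],c['cy']+c['fy']*-q[1]/-q[2]])
def save(n,p,box=None,s=1):
    if box: p=p[box[1]:box[3],box[0]:box[2]]
    cv2.imwrite('pics/'+n,cv2.resize(p[:,:,::-1],None,fx=s,fy=s,interpolation=cv2.INTER_CUBIC))
E
python3 - <<'E'
from h import *
p1,d1,c1=snap('scene');p2,d2,c2=snap('top')
np.savez('a.npz',p1=p1,d1=d1,p2=p2,d2=d2)
save('s0.png',p1,s=1.5);save('t0.png',p2,s=1.5)
for n,c in(('s',c1),('t',c2)):print(n,{k:np.round(v,3).tolist() for k,v in c.items()})
for n,d,c,cam in(('s',d1,c1,'scene'),('t',d2,c2,'top')):
  W=cloud(c,d)
  for t in['rod','vial_blue','tongs','tile','block']:
    for r in bot.trace(t,cam)[:3]:
      m=r['pixels']&(d>0);print(n,t,round(r['score'],2),np.round(r['uv']),m.sum(),np.round(np.median(W[m],0),3),np.round(W[m].max(0),3)) if m.any() else print(n,t,'nodepth',r['uv'])
o=bot.get_obs();print(o)
E
```

```text
s {'fx': 442.809, 'fy': 442.809, 'cx': 256.939, 'cy': 184.981, 'pose': [[-0.838, -0.371, 0.401, 1.098], [0.546, -0.548, 0.634, 0.755], [-0.015, 0.749, 0.662, 0.967], [0.0, 0.0, 0.0, 1.0]]}
t {'fx': 454.13, 'fy': 454.13, 'cx': 253.635, 'cy': 191.371, 'pose': [[0.001, 0.985, -0.174, 0.33], [-1.0, -0.002, -0.021, -0.065], [-0.021, 0.174, 0.985, 1.446], [0.0, 0.0, 0.0, 1.0]]}
s vial_blue 0.82 [385. 303.] 454 [0.515 0.401 0.037] [0.531 0.418 0.077]
s vial_blue 0.55 [342. 300.] 439 [0.604 0.339 0.037] [0.62  0.356 0.078]
s tongs 0.86 [243. 122.] 349 [ 0.368 -0.482  0.012] [ 0.436 -0.431  0.043]
s tongs 0.74 [246. 154.] 467 [ 0.473 -0.305  0.012] [ 0.54  -0.262  0.041]
s tongs 0.52 [292. 174.] 247 [ 0.366 -0.128  0.014] [ 0.411 -0.071  0.041]
s tile 0.57 [261. 212.] 973 [ 0.563 -0.057  0.012] [ 0.616 -0.004  0.019]
s block 0.61 [349. 238.] 637 [0.452 0.21  0.044] [0.48  0.236 0.079]
t rod 0.59 [320. 143.] 513 [ 0.741 -0.256  0.018] [ 0.771 -0.191  0.029]
t vial_blue 0.6 [115. 216.] 204 [0.503 0.388 0.039] [0.528 0.413 0.078]
t vial_blue 0.46 [141. 185.] 196 [0.591 0.325 0.037] [0.618 0.353 
[... 357 characters left out ...]
0.479 0.244 0.136]
{'clock': 0.6, 'joint_pos': array([1.23298120e+00, 2.40549982e-01, 5.01693633e-03, 1.33517803e+00,
       7.28928256e-06, 1.57081018e+00]), 'joint_vel': array([ 0.00025146, -0.00132237, -0.00016008,  0.00069872,  0.00017372,
        0.00223658]), 'tau': array([ 9.04947524e-05, -3.71973109e+01,  2.52572143e+01,  1.37358493e-03,
        5.54544442e-05, -2.09495354e-07]), 'eef_pos': array([0.16571528, 0.47175139, 0.30393795]), 'tool_rot': array([1.68112384e-01, 9.85767835e-01, 4.26302885e-05, 3.57228924e-06]), 'ft_force': array([0.46065872, 0.0265886 , 0.04373369]), 'ft_torque': array([0.02176521, 0.01638191, 0.00829948]), 'grasp_force': 0.0, 'grip_width': 0.0855315706293993}
```

View pics/s0.png

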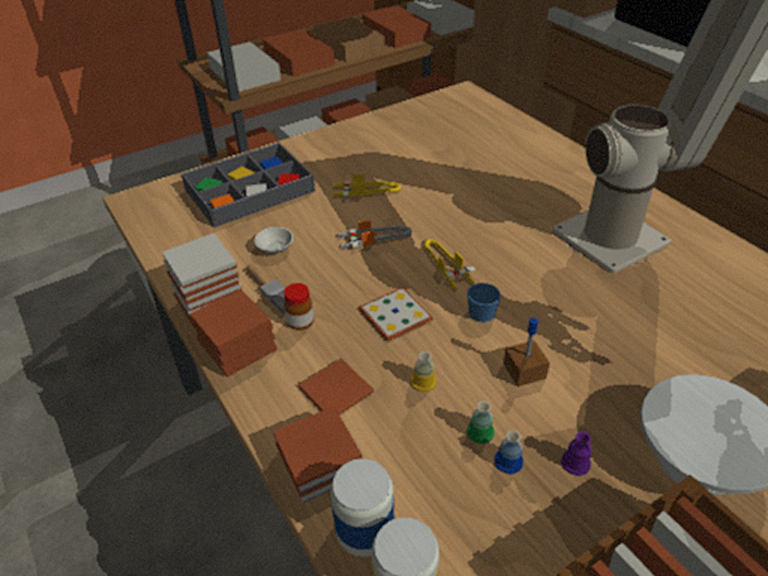

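View pics/t0.png

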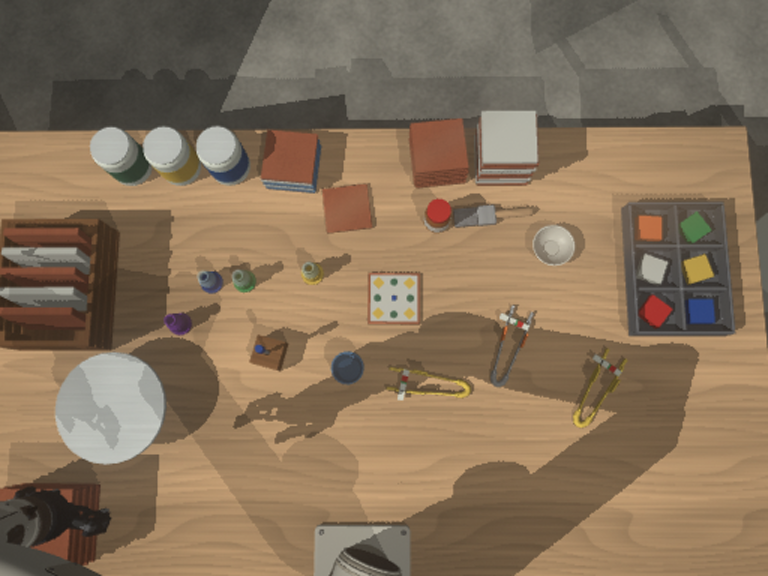

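The scene picture at 1.5x shows two vials that could be the blue one. The glass one with a blue base is at scene (340,300), top (140,187); the solid purple one is at scene (385,303), top (119,215). I take the first, since it is blue. Three things could be the tongs. The steel ones with orange pads are at scene (248,157), top (343,225); the yellow ones are at scene (245,125) and (300,176). I take the steel and orange ones. The rod with the blue knob stands at scene (354,218).

```bash
cat > m1.py <<'E'
from h import *
a=np.load('a.npz');C={k:bot.camera_params(k) for k in('scene','top')}
p1,p2=a['p1'],a['p2']
A=cv2.resize(p1[260:330,300:410],None,fx=3.6,fy=3.6,interpolation=2); B=cv2.resize(p2[190:270,310:420],None,fx=3.6,fy=3.6,interpolation=2)
save('conf.png',np.hstack([np.pad(A,((0,B.shape[0]-A.shape[0]),(0,0),(0,0))),B]))
for k,p,d in(('scene',p1,a['d1']),('top',p2,a['d2'])):
  W=cloud(C[k],d); R=p.astype(int); x,y,z=W[...,0],W[...,1],W[...,2]
  def near(cx,cy,r): return (np.hypot(x-cx,y-cy)<r)
  k1=near(.45,.21,.08)&(z>.1); print(k,'knob',k1.sum(),np.round(W[k1].mean(0),4),np.round(W[k1].min(0),3),np.round(W[k1].max(0),3))
  b=near(.45,.21,.06)&(z>.041)&(z<.049); print(' blocktop',b.sum(),cv2.minAreaRect(W[b][:,:2].astype(np.float32)))
  v=near(.597,.33,.04)
  for lo,hi in((.004,.02),(.066,.09)):
    m=v&(z>lo)&(z<hi);print(' vial',lo,m.sum(),np.round(W[m].mean(0),4),np.round(W[m].min(0),3),np.round(W[m].max(0),3),cv2.minEnclosingCircle(W[m][:,:2].astype(np.float32)))
  t=near(.46,-.30,.11)&(z>.006)
  pad=t&(z>.028)&(R[...,0]>R[...,2]*1.8)
  print(' tongs',t.sum(),cv2.minAreaRect(W[t][:,:2].astype(np.float32)),'pads',pad.sum(),np.round(W[pad].mean(0),4))
  n,l,st,ce=cv2.connectedComponentsWithStats(pad.astype(np.uint8))
  for i in range(1,n):
    if st[i,4]>3: print('  pad',st[i,4],ce[i].round(),np.round(W[l==i].mean(0),4),cv2.minAreaRect(W[l==i][:,:2].astype(np.float32)))
  lo=W[t&(z<.02)]; i=np.argmin(lo[:,0]); print('  bow end',lo[i])
  g=near(.56,-.06,.02)&(z>.012);print(' chip',g.sum(),np.round(np.median(W[g],0),4))
  s=near(.56,-.06,.1)&(z>.006);print(' tile',cv2.minAreaRect(W[s][:,:2].astype(np.float32)))
  e=near(.5,-.06,.02);print(' table?',np.median(W[near(.48,.05,.02)],0))
E
python3 m1.py
```

```text
scene knob 71 [0.4452 0.2007 0.1249] [0.436 0.192 0.1  ] [0.452 0.207 0.14 ]
 blocktop 327 ((0.44158583879470825, 0.19769605994224548), (0.06366138905286789, 0.062195807695388794), 75.59268951416016)
 vial 0.004 167 [0.6044 0.3388 0.0085] [0.558 0.291 0.004] [0.633 0.367 0.02 ] ((0.597077488899231, 0.3287242650985718), 0.03897971659898758)
 vial 0.066 65 [0.5962 0.3312 0.0716] [0.584 0.319 0.067] [0.608 0.343 0.078] ((0.5968868136405945, 0.3306919038295746), 0.012868950143456459)
 tongs 403 ((0.45940491557121277, -0.30744868516921997), (0.20556360483169556, 0.18900704383850098), 31.804916381835938) pads 44 [ 0.4755 -0.315   0.0338]
  pad 24 [242. 148.] [ 0.4687 -0.3333  0.0338] ((0.4690799415111542, -0.3315780758857727), (0.01039074081927538, 0.028675230219960213), 65.08818054199219)
  pad 20 [244. 155.] [ 0.4835 -0.293   0.0337] ((0.48333412408828735, -0.2926095426082611), (0.00923307053744793, 0.02582266926765442), 76.96430206298828)
  bow end [ 0.3546386  -0.31846592  0.00816596]
 chip 59 [ 0.5588 -0.0585  0.0141]
 tile ((0.5608047246932983, -0.05946993827819824), (0.1626226007938
[... 572 characters left out ...]
ngs 403 ((0.45063093304634094, -0.29461193084716797), (0.20301569998264313, 0.1972256600856781), 49.414306640625) pads 31 [ 0.4745 -0.3116  0.0358]
  pad 15 [336. 222.] [ 0.482  -0.2908  0.0362] ((0.4825141727924347, -0.2912307679653168), (0.004282694309949875, 0.028028519824147224), 73.17679595947266)
  pad 16 [349. 227.] [ 0.4675 -0.331   0.0355] ((0.46775224804878235, -0.3314740061759949), (0.004221189301460981, 0.030331367626786232), 64.66256713867188)
  bow end [ 0.35335276 -0.28524457  0.00607077]
 chip 37 [ 0.5609 -0.0611  0.0146]
 tile ((0.5577908754348755, -0.055680274963378906), (0.16817593574523926, 0.1872422695159912), 71.93340301513672)
 table? [0.47966924 0.05075953 0.00064004]
```

View pics/conf.png

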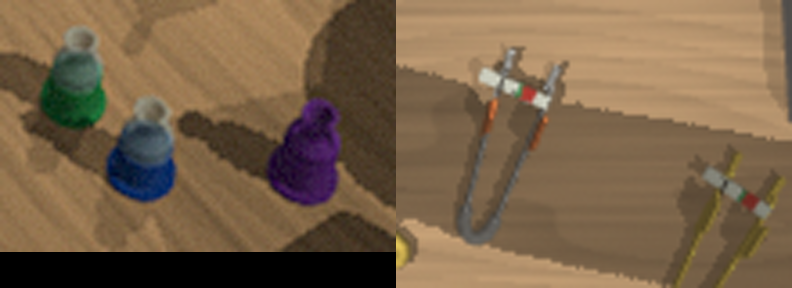

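Crop: the blue vial is at scene (339,302), the purple one beside it at (384,303). The steel tongs with orange pads are at top (343,225), with a green and red strip. Both choices are confirmed. Next I check the height of the large white disc near the arm and work out the first move.

```bash
cat >> h.py <<'E'
from scipy.spatial.transform import Rotation as Ro
def delta(target,yaw=None):
    o=bot.get_obs();R=Ro.from_quat(o['tool_rot']).as_matrix();y=np.degrees(np.arctan2(R[1,1],R[0,1]))
    t=None if yaw is None else y-yaw
    print('shift mm',np.round(R.T@(np.array(target)-o['eef_pos'])*1000,1),'yaw',round(y,2),'turn',t,'clock',o['clock'])
E
python3 - <<'E'
from h import *
a=np.load('a.npz')
for k,d,uv in(('top',a['d2'],[(73,272),(50,255),(95,285)]),('scene',a['d1'],[(470,287),(440,280),(500,290)])):
  W=cloud(bot.camera_params(k),d)
  for u,v in uv: print(k,u,v,W[v,u].round(3),d[v,u])
W=np.vstack([cloud(bot.camera_params(k),a[n]).reshape(-1,3) for k,n in(('top','d2'),('scene','d1'))])
# tall things in corridor
m=(W[:,0]>.2)&(W[:,0]<.7)&(W[:,1]>-.45)&(W[:,1]<.55)&(W[:,2]>.15)
print(m.sum(), W[m].min(0) if m.any() else '',W[m].max(0) if m.any() else '')
delta([.443,.199,.304])
E
```

```text
top 73 272 [0.328 0.503 0.083] 1.3538499
top 50 255 [0.378 0.575 0.085] 1.361495
top 95 285 [0.29  0.434 0.084] 1.3443099
scene 470 287 [0.346 0.499 0.086] 1.0461049
scene 440 280 [0.388 0.447 0.086] 1.0626734
scene 500 290 [0.299 0.544 0.091] 1.0336844
945 [ 0.20003969 -0.06531894  0.29252891] [0.33023983 0.54059942 1.44588905]
shift mm [-3.520e+02 -1.654e+02 -1.000e-01] yaw 70.64 turn None clock 0.6
```

Emit:
{"name": "step_arm", "arguments": {"rows": [[[-55,-25,0],0],[[-112,-52,0],0],[[-168,-79,0],0],[[-224,-105,0],0],[[-280,-131,0],0],[[-330,-155,0],0],[[-352,-165,10],0],[[-352,-165,50],0],[[-352,-165,90],0],[[-352,-165,120],0],[[-352,-165,130],0],[[-352,-165,130],0]]}}

```text
clock: 2.1
eef_pos: [0.4431, 0.1994, 0.1739]
tool_rot: [0.168, 0.986, -0.0, -0.0]
ft_force: [-0.4, 0.2, -0.3]
grip_width: 0.0852
grasp_force: 0.0
```

Emit:
{"name": "step_arm", "arguments": {"rows": [[[0,0,0],0],[[0,0,0],0],[[0,0,0],0],[[0,0,0],0],[[0,0,0],0],[[0,0,0],0],[[0,0,0],0],[[0,0,0],0]], "claw": 1}}

```text
clock: 3.1
eef_pos: [0.4434, 0.1995, 0.1744]
tool_rot: [0.168, 0.986, 0.0, 0.0]
ft_force: [-1.7, -0.8, 4.8]
grip_width: 0.0143
grasp_force: 58.4
```

Emit:
{"name": "step_arm", "arguments": {"rows": [[[0,0,-15],0],[[0,0,-45],0],[[0,0,-80],0],[[0,0,-110],0],[[0,0,-125],0],[[0,0,-125],0],[[0,0,-125],0]]}}

```text
clock: 3.98
eef_pos: [0.4426, 0.1992, 0.2976]
tool_rot: [0.168, 0.986, -0.001, -0.001]
ft_force: [-0.6, 0.0, 0.0]
grip_width: 0.0138
grasp_force: 58.5
```

```bash
cat > m2.py <<'E'
from h import *
import sys
for k in('scene','top'):
  p,d,c=snap(k); o=bot.get_obs(); e=o['eef_pos']; W=cloud(c,d)
  for h in(.1,): pass
  rows=[]
  for lo,hi in((-.19,-.165),(-.165,-.14),(-.14,-.115),(-.115,-.09),(-.08,-.04)):
    m=(np.hypot(W[...,0]-e[0],W[...,1]-e[1])<.022)&(W[...,2]-e[2]>lo)&(W[...,2]-e[2]<hi)
    if m.any(): print(k,lo,m.sum(),np.round(W[m].mean(0)-e,4),'minz',(W[m][:,2].min()-e[2]).round(4))
  u,v=proj(c,e-[0,0,.12]).astype(int)
  if k=='scene': save(sys.argv[1],p,(max(u-70,0),max(v-60,0),u+70,v+60),5)
  print(k,u,v)
delta([.597,.332,e[2]])
E
python3 m2.py r1.png
```

```text
scene -0.165 16 [ 0.0003  0.0015 -0.149 ] minz -0.1572
scene -0.14 22 [ 0.0012  0.0019 -0.1275] minz -0.1389
scene -0.115 23 [ 0.001   0.0023 -0.1026] minz -0.1147
scene -0.08 110 [ 0.0074  0.0063 -0.0536] minz -0.0731
scene 357 202
top 169 230
shift mm [-101.7  176.5   -0.6] yaw 70.65 turn None clock 4.075
```

View pics/r1.png

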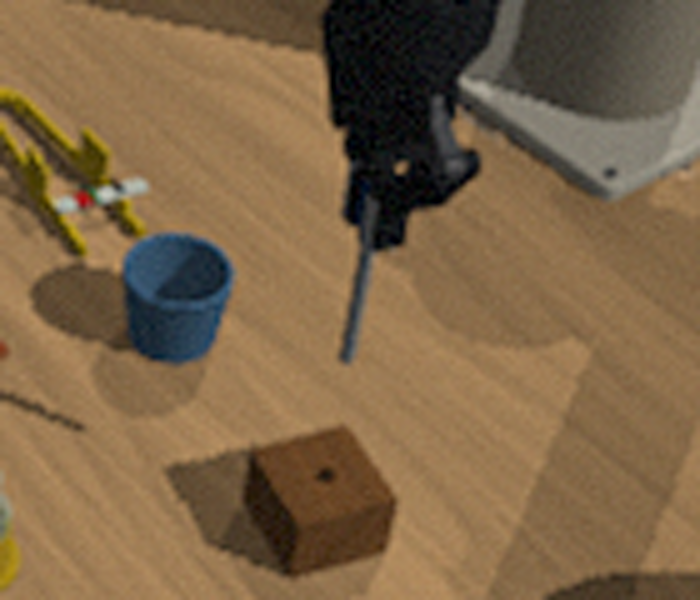

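The rod is out of the block, foot at crop (347,360), hanging nearly upright. Carrying it over to the blue vial.

Emit:
{"name": "step_arm", "arguments": {"rows": [[[-20,35,0],0],[[-45,77,0],0],[[-70,120,0],0],[[-90,155,0],0],[[-100,172,0],0],[[-103,177.5,20],0],[[-103,177.5,40],0],[[-103,177.5,45],0],[[-103,177.5,45],0],[[-103,177.5,45],0]]}}

```text
clock: 5.32
eef_pos: [0.5994, 0.3328, 0.255]
tool_rot: [0.168, 0.986, 0.0, 0.001]
ft_force: [0.7, 0.4, 0.2]
grip_width: 0.0144
grasp_force: 58.6
```

```bash
sed -i 's/(-.19,-.165),//; s/^delta.*/delta([.5985,.3325,e[2]])/' m2.py; python3 m2.py r2.png
```

```text
scene -0.165 18 [ 0.0007  0.0012 -0.1514] minz -0.1599
scene -0.14 23 [ 0.0016  0.0021 -0.1277] minz -0.1398
scene -0.115 24 [ 0.0016  0.0023 -0.1034] minz -0.1149
scene -0.08 101 [ 0.0077  0.0045 -0.0544] minz -0.0719
scene 343 275
top -0.165 7 [-0.002  -0.0005 -0.1511] minz -0.16
top -0.14 2 [-0.0037  0.0014 -0.1317] minz -0.1326
top -0.08 5 [-0.0134 -0.0069 -0.0573] minz -0.0728
top 128 179
shift mm [ 0.8 -0.7 -0. ] yaw 70.64 turn None clock 5.425
```

View pics/r2.png

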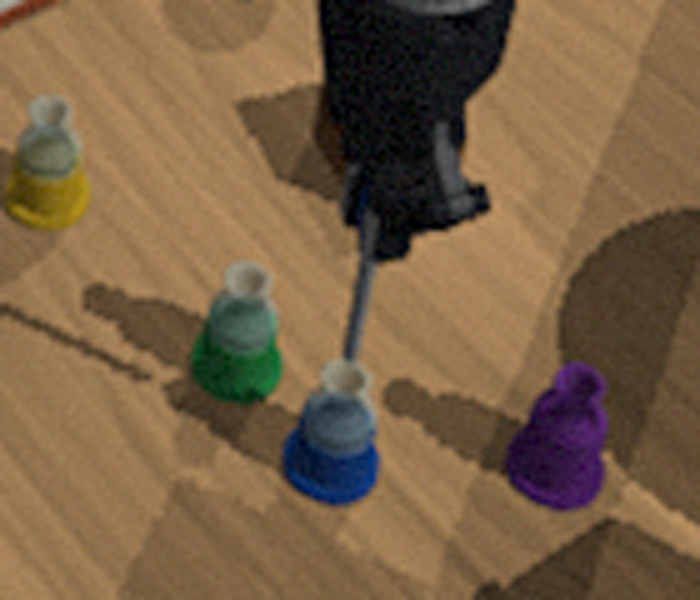

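```bash
python3 - <<'E'
from h import *
p,d,c=snap('scene')
f=lambda P:((proj(c,np.array(P))-[273,215])*5).round(0)
e=bot.get_obs()['eef_pos']
print('mouth pred',f([.597,.332,.072]),'foot pred',f(e-[.0015,.0005,.164]),f(e-[.0015,.0005,.157]),'tip plane',f(e-[0,0,.073]))
W=cloud(c,d);x,y,z=W[...,0],W[...,1],W[...,2]
m=(np.hypot(x-.597,y-.332)<.03)&(z>.05)
for lo in np.arange(.05,.12,.004):
  k=m&(z>=lo)&(z<lo+.004);print(lo.round(3),k.sum(),np.round(W[k].mean(0),4) if k.any() else '',np.round(np.ptp(W[k][:,:2],0),4) if k.any() else '')
r=m&(z>.064)&(z<.08)
vv,uu=np.nonzero(r);print('rim px',(uu.mean()-273)*5,(vv.min()-215)*5,(vv.max()-215)*5)
E
```

```text
mouth pred [342. 378.] foot pred [345. 356.] [347. 347.] tip plane [366. 236.]
0.05 38 [0.6014 0.336  0.0518] [0.032  0.0321]
0.054 29 [0.601  0.3345 0.056 ] [0.0221 0.0228]
0.058 8 [0.6017 0.331  0.0598] [0.0227 0.0165]
0.062 15 [0.5982 0.3335 0.0637] [0.0207 0.0175]
0.066 13 [0.5984 0.3329 0.0679] [0.0163 0.0184]
0.07 35 [0.5955 0.3308 0.0723] [0.0235 0.0219]
0.074 14 [0.5994 0.3324 0.0751] [0.0219 0.0231]
0.078 0  
0.082 0  
0.086 0  
0.09 1 [0.6011 0.332  0.0937] [0. 0.]
0.094 1 [0.5989 0.3361 0.0967] [0. 0.]
0.098 3 [0.6012 0.3347 0.0994] [0.0032 0.0041]
0.102 8 [0.6008 0.3334 0.1044] [0.0057 0.0072]
0.106 2 [0.6005 0.334  0.1091] [0.     0.0035]
0.11 2 [0.5991 0.3372 0.1117] [0.0002 0.0008]
0.114 5 [0.6011 0.3346 0.1161] [0.0035 0.0045]
0.118 3 [0.5995 0.3349 0.1216] [0.0056 0.0047]
rim px 340.71428571428584 355 405
```

Predicted and seen mouth agree to about 1 mm. I correct by 1 mm and lower.

Emit:
{"name": "step_arm", "arguments": {"rows": [[[1,0,8],0],[[1,0,14],0],[[1,0,20],0],[[1,0,26],0],[[1,0,33],0],[[1,0,41],0],[[1,0,49],0],[[1,0,56],0],[[1,0,64],0],[[1,0,71],0],[[1,0,78],0],[[1,0,78],0]]}}

```text
clock: 6.98
eef_pos: [0.5978, 0.3329, 0.1749]
tool_rot: [0.168, 0.986, -0.001, -0.001]
ft_force: [0.5, -0.2, -0.6]
grip_width: 0.0148
grasp_force: 58.6
```

Emit:
{"name": "step_arm", "arguments": {"rows": [[[0,0,2],0],[[0,0,4],0],[[0,0,5],0],[[0,0,5],0]]}}

```text
clock: 7.48
eef_pos: [0.5982, 0.3331, 0.1709]
tool_rot: [0.168, 0.986, -0.0, -0.0]
ft_force: [-1.1, -0.1, -1.1]
grip_width: 0.0146
grasp_force: 58.6
```

Emit:
{"name": "step_arm", "arguments": {"rows": [[[0,0,1],0],[[0,0,2],0],[[0,0,2],0]]}}

```text
clock: 7.85
eef_pos: [0.5985, 0.3331, 0.1704]
tool_rot: [0.168, 0.986, 0.0, 0.001]
ft_force: [-1.3, -1.4, 4.2]
grip_width: 0.0145
grasp_force: 59.4
```

Emit:
{"name": "step_arm", "arguments": {"rows": [[[0,0,1],0],[[0,0,2],0],[[0,0,2],0]]}}

```text
clock: 8.22
eef_pos: [0.5989, 0.3332, 0.1702]
tool_rot: [0.168, 0.986, 0.001, 0.002]
ft_force: [-2.5, -1.9, 11.7]
grip_width: 0.0142
grasp_force: 60.2
```

It stands on the floor, 12 N at the predicted height. Releasing and rising.

Emit:
{"name": "step_arm", "arguments": {"rows": [[[0,0,0],0],[[0,0,0],0],[[0,0,0],0],[[0,0,0],0],[[0,0,0],0],[[0,0,0],0],[[0,0,-20],0],[[0,0,-60],0],[[0,0,-110],0],[[0,0,-140],0],[[0,0,-140],0]], "claw": -1}}

```text
clock: 9.6
eef_pos: [0.5993, 0.3337, 0.3109]
tool_rot: [0.168, 0.986, 0.002, 0.003]
ft_force: [-0.4, 0.2, -0.2]
grip_width: 0.0852
grasp_force: 0.0
```

```bash
python3 - <<'E'
from h import *
for k in('scene','top'):
  p,d,c=snap(k);W=cloud(c,d)
  m=(np.hypot(W[...,0]-.597,W[...,1]-.332)<.03)&(W[...,2]>.095)&(W[...,2]<.2)
  if m.any(): print(k,m.sum(),W[m].mean(0).round(4),W[m].min(0).round(3),W[m].max(0).round(3))
delta([.4744,-.318,.29],64.7)
E
```

```text
scene 90 [0.5908 0.3339 0.1211] [0.579 0.322 0.096] [0.597 0.341 0.135]
top 36 [0.5869 0.331  0.1253] [0.58  0.326 0.102] [0.594 0.341 0.135]
shift mm [ -99.  -655.2   16.5] yaw 70.65 turn 5.9454656403136 clock 9.7
```

Emit:
{"name": "step_arm", "arguments": {"rows": [[[-8,-55,0],1],[[-17,-115,0],2],[[-26,-175,0],3],[[-36,-235,0],4],[[-45,-295,0],5],[[-54,-355,0],6],[[-63,-415,0],6],[[-72,-475,0],6],[[-81,-535,10],6],[[-90,-595,20],6],[[-97,-640,40],6],[[-99,-655,50],6]]}}

```text
clock: 11.2
eef_pos: [0.4724, -0.3194, 0.2535]
tool_rot: [0.221, 0.975, 0.001, -0.003]
ft_force: [-0.6, 0.6, 0.8]
grip_width: 0.0853
grasp_force: 0.0
```

Emit:
{"name": "step_arm", "arguments": {"rows": [[[0,0,0],0],[[0,0,0],0],[[0,0,0],0]]}}

```text
clock: 11.58
eef_pos: [0.4753, -0.3164, 0.2578]
tool_rot: [0.218, 0.976, -0.0, 0.001]
ft_force: [0.6, 0.2, 0.3]
grip_width: 0.0854
grasp_force: 0.0
```

```bash
python3 - <<'E'
from h import *
for k in('scene','top'):
  p,d,c=snap(k);W=cloud(c,d);R=p.astype(int)
  x,y,z=W[...,0],W[...,1],W[...,2]
  pad=(np.hypot(x-.47,y+.31)<.06)&(z>.02)&(z<.05)&(R[...,0]>R[...,2]*1.8)
  n,l,st,ce=cv2.connectedComponentsWithStats(pad.astype(np.uint8))
  for i in range(1,n):
    if st[i,4]>3: print(k,'pad',st[i,4],ce[i].round(),np.round(W[l==i].mean(0),4))
  if k=='scene':
    u,v=proj(c,np.array([.474,-.318,.05])).astype(int);save('g1.png',p,(u-60,v-50,u+60,v+50),6)
delta([.4744,-.318,.08],64.7)
E
```

```text
scene pad 40 [242. 149.] [ 0.4691 -0.3331  0.0303]
scene pad 34 [245. 156.] [ 0.4838 -0.2915  0.0305]
top pad 20 [336. 222.] [ 0.4822 -0.2905  0.0333]
shift mm [  0.5  -1.5 177.7] yaw 64.76 turn 0.05727684942505107 clock 11.675
```

View pics/g1.png

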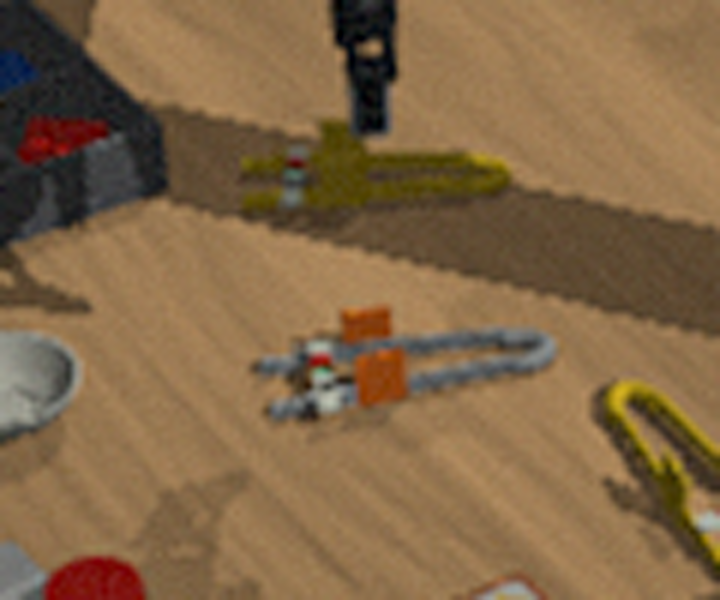

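The tongs still lie as measured: fixed pad at crop (365,325), moving pad at (382,377), gripper above. Descending.

Emit:
{"name": "step_arm", "arguments": {"rows": [[[0,-1,30],0],[[0,-2,80],0],[[0,-2,125],0],[[0,-2,155],0],[[0,-2,168],0],[[0,-2,175],0],[[0,-2,175],0],[[0,-2,175],0]]}}

```text
clock: 12.68
eef_pos: [0.4745, -0.32, 0.0832]
tool_rot: [0.219, 0.976, -0.0, 0.001]
ft_force: [0.6, 0.2, 0.4]
grip_width: 0.0854
grasp_force: 0.0
```

```bash
python3 -c "
from h import *
delta([.4747,-.316,.078],64.7)"
```

```text
shift mm [1.5 3.7 5.2] yaw 64.65 turn -0.049513795610550915 clock 12.675
```

Correct by a few mm and close partway, to a width just above the pads at rest first.

Emit:
{"name": "step_arm", "arguments": {"rows": [[[1,3,4],0],[[1,3,4],0],[[1,3,4],0],[[1,3,4],0],[[1,3,4],0],[[1,3,4],0]], "claw": -0.1}}

```text
clock: 13.42
eef_pos: [0.4742, -0.3162, 0.0782]
tool_rot: [0.219, 0.976, 0.0, 0.0]
ft_force: [0.2, 2.3, 3.8]
grip_width: 0.0473
grasp_force: 3.5
```

Emit:
{"name": "step_arm", "arguments": {"rows": [[[0,0,0],0],[[0,0,0],0],[[0,0,0],0]], "claw": 0.1}}

```text
clock: 13.8
eef_pos: [0.4745, -0.3174, 0.0789]
tool_rot: [0.22, 0.976, -0.001, 0.001]
ft_force: [-0.2, -0.5, 5.9]
grip_width: 0.0386
grasp_force: 7.6
```

Emit:
{"name": "step_arm", "arguments": {"rows": [[[0,0,0],0],[[0,0,0],0],[[0,0,0],0],[[0,0,0],0]], "claw": 0.19}}

```text
clock: 14.3
eef_pos: [0.4746, -0.3178, 0.0791]
tool_rot: [0.22, 0.976, -0.002, 0.001]
ft_force: [-1.5, -0.6, 6.8]
grip_width: 0.0346
grasp_force: 9.8
```

Lift slowly.

Emit:
{"name": "step_arm", "arguments": {"rows": [[[0,0,-3],0],[[0,0,-10],0],[[0,0,-22],0],[[0,0,-38],0],[[0,0,-55],0],[[0,0,-70],0],[[0,0,-82],0],[[0,0,-88],0],[[0,0,-90],0],[[0,0,-90],0],[[0,0,-90],0]]}}

```text
clock: 15.68
eef_pos: [0.4737, -0.3162, 0.1673]
tool_rot: [0.219, 0.976, 0.0, -0.001]
ft_force: [-0.4, 0.1, -1.6]
grip_width: 0.0349
grasp_force: 7.8
```

```bash
cat > m3.py <<'E'
from h import *
import sys
o=bot.get_obs();e=o['eef_pos'];yaw=np.radians(-25.3)
X=np.array([np.cos(yaw),np.sin(yaw)]);Y=np.array([-X[1],X[0]])
for k in('scene','top'):
  p,d,c=snap(k);W=cloud(c,d);q=W[...,:2]-e[:2];a=q@X;b=q@Y;z=W[...,2]-e[2]
  m=(a>-.13)&(a<.085)&(abs(b)<.04)&(z>-.1)&(z<-.03)
  for lo,hi,n in((-.125,-.085,'bow'),(-.07,-.03,'arms'),(.04,.085,'tips')):
    for s in(-1,1):
      k2=m&(a>lo)&(a<hi)&(b*s>0)
      if k2.any(): print(k,n,s,k2.sum(),'a',a[k2].min().round(4),a[k2].max().round(4),'b',b[k2].mean().round(4),b[k2].min().round(4),b[k2].max().round(4),'z',np.median(z[k2]).round(4),z[k2].max().round(4))
  for t in('tip_fixed','tip_moving'):
    pass
  P=np.array([*(e[:2]+.04*X),e[2]-.065]);u,v=proj(c,P).astype(int)
  if k in sys.argv[2:]: save(k+sys.argv[1],p,(u-33,v-25,u+33,v+25),12)
  print(k,u,v)
E
python3 m3.py g2.png scene top
```

```text
scene bow -1 17 a -0.1046 -0.0856 b -0.008 -0.0154 -0.0001 z -0.0701 -0.0653
scene bow 1 22 a -0.1076 -0.0862 b 0.0117 0.0007 0.0213 z -0.0687 -0.0656
scene arms -1 39 a -0.0689 -0.0304 b -0.0122 -0.0174 -0.0042 z -0.0685 -0.0624
scene arms 1 39 a -0.0683 -0.0301 b 0.0142 0.0085 0.0201 z -0.0685 -0.061
scene tips -1 25 a 0.0414 0.0627 b -0.0094 -0.0164 -0.0052 z -0.0693 -0.0625
scene tips 1 26 a 0.0407 0.0647 b 0.0131 0.0053 0.0209 z -0.0704 -0.0621
scene 230 135
top arms 1 1 a -0.0334 -0.0334 b 0.0178 0.0178 0.0178 z -0.0688 -0.0688
top tips 1 6 a 0.0528 0.0641 b 0.0146 0.0113 0.0167 z -0.0674 -0.0652
top 353 210
```

View pics/sceneg2.png

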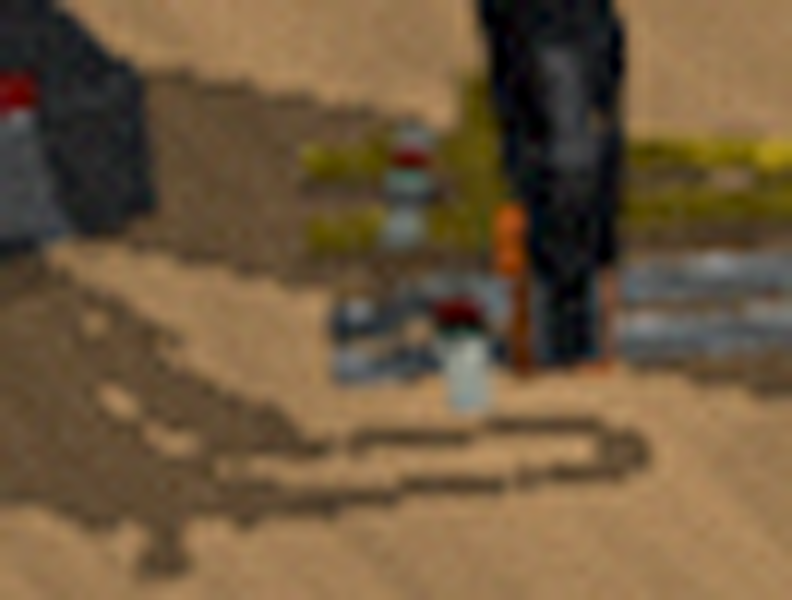

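The tongs are held level; z along them is constant to 1 mm. The pointer lies near green at crop (460,330), too coarse to judge from this far. Carrying them over the chip.

Emit:
{"name": "step_arm", "arguments": {"rows": [[[4,11,0],0],[[12,35,0],0],[[23,68,0],0],[[35,104,0],0],[[47,140,0],0],[[59,175,0],0],[[71,210,0],0],[[81,240,0],0],[[88,260,-1],0],[[91,268,-1],0],[[91,268,-1],0],[[91,268,-1],0]]}}

```text
clock: 17.27
eef_pos: [0.5064, -0.0358, 0.1688]
tool_rot: [0.22, 0.976, -0.0, -0.0]
ft_force: [0.2, -0.2, -1.0]
grip_width: 0.0347
grasp_force: 7.7
```

Emit:
{"name": "step_arm", "arguments": {"rows": [[[0,0,0],0],[[0,0,0],0],[[0,0,0],0]]}}

```text
clock: 17.65
eef_pos: [0.5065, -0.0356, 0.1689]
tool_rot: [0.22, 0.976, -0.0, -0.0]
ft_force: [-0.3, 0.1, -0.5]
grip_width: 0.0347
grasp_force: 7.7
```

```bash
python3 m3.py g3.png scene top; python3 - <<'E'
from h import *
delta([.506,-.0355,.168],64.7)
a,b=[cv2.imread(f'pics/{k}g3.png') for k in('scene','top')]
cv2.imwrite('pics/g3.png',cv2.resize(np.vstack([a,b]),(528,600) if 0 else (396,600)) if 0 else np.hstack([cv2.resize(a,(400,303)),cv2.resize(b,(400,303))]))
for k in('scene','top'):
  snap(k)
  for t in('tip_fixed','tip_moving','tongs'):
    print(k,t,[(round(r['score'],2),np.round(r['uv'],1)) for r in bot.trace(t,k)[:3]])
E
```

```text
scene bow -1 28 a -0.1098 -0.0851 b -0.0067 -0.0145 -0.0005 z -0.0702 -0.0634
scene bow 1 29 a -0.1082 -0.0855 b 0.0121 0.0032 0.0203 z -0.0687 -0.0662
scene arms -1 47 a -0.0696 -0.0308 b -0.0121 -0.0158 -0.0072 z -0.068 -0.0631
scene arms 1 48 a -0.0698 -0.0301 b 0.0143 0.0098 0.018 z -0.068 -0.0611
scene tips -1 31 a 0.04 0.0646 b -0.0093 -0.0156 -0.0043 z -0.0682 -0.0619
scene tips 1 32 a 0.0405 0.0651 b 0.0135 0.0072 0.0194 z -0.0686 -0.0606
scene 269 184
top 259 199
shift mm [ 0.5 -0.3  0.9] yaw 64.63 turn -0.07308254615118415 clock 17.75
scene tip_fixed [(0.68, array([282.1, 185.8])), (0.65, array([241.3, 124. ])), (0.5, array([302.5, 171.1]))]
scene tip_moving [(0.71, array([277.6, 185.8])), (0.51, array([242.4, 126.4]))]
scene tongs [(0.76, array([280.1, 183.3])), (0.76, array([239.1, 122.2])), (0.67, array([298.5, 173.2]))]
top tip_fixed [(0.94, array([396.9, 251.4]))]
top tip_moving [(0.62, array([129.8, 185.9]))]
top tongs [(0.83, array([395.1, 258.1])), (0.51, array([306.7, 259.6]))]
```

View pics/sceneg3.png

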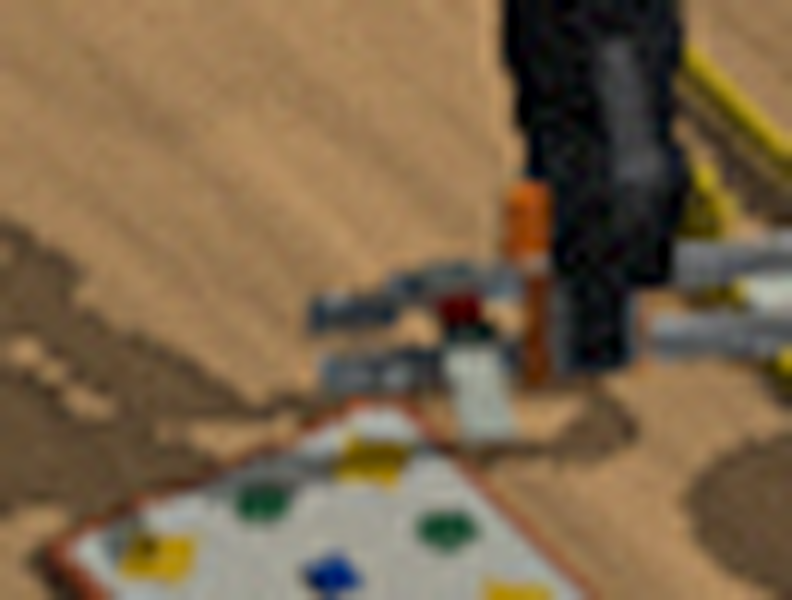

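Tips are at crop (350,310) and (370,370), with the chip at (333,575) beneath them. The pointer darkens the green band between red and white. I compare the tip spacing with the rest state (36 mm gap) to put a number on the gap.

```bash
python3 - <<'E'
from h import *
yaw=np.radians(-25.3);X=np.array([np.cos(yaw),np.sin(yaw)]);Y=np.array([-X[1],X[0]])
A=np.load('a.npz');e=bot.get_obs()['eef_pos'];c=bot.camera_params('scene');ct=bot.camera_params('top')
def go(n,W,o,zr):
  q=W[...,:2]-o;a=q@X;b=q@Y;z=W[...,2]
  m=(a>.048)&(a<.066)&(abs(b)<.05)&(z>zr[0])&(z<zr[1]);B=b[m];s=B[B>0 if n!='rest' and n!='restT' else B>0]
  f=B[B<0];g=B[B>=0];print(n,len(f),len(g),'mean f,m',f.mean().round(4),g.mean().round(4),'sep',(g.mean()-f.mean()).round(4),'med',(np.median(g)-np.median(f)).round(4),'tip mid xy',(o+.06*X+Y*(f.mean()+g.mean())/2).round(4))
go('rest',cloud(c,A['d1']),np.array([.4744,-.318]),(.005,.03))
go('restT',cloud(ct,A['d2']),np.array([.4744,-.318]),(.005,.03))
for i in range(3):
  p,d,_=snap('scene');go('now',cloud(c,d),e[:2],(e[2]-.085,e[2]-.058))
p,d,_=snap('top');go('nowT',cloud(ct,d),e[:2],(e[2]-.085,e[2]-.058))
# strip colours along tongs y at a=.029, z about -.06
p,d,_=snap('scene')
for b in np.arange(-.02,.032,.0025):
  u,v=proj(c,np.array([*(e[:2]+.029*X+b*Y),e[2]-.061]));print(b.round(4),np.round([u,v],1),cv2.getRectSubPix(p,(1,1),(float(u),float(v)))[0,0])
E
```

```text
rest 16 14 mean f,m -0.0132 0.0299 sep 0.0431 med 0.0407 tip mid xy [ 0.5322 -0.3361]
restT 11 15 mean f,m -0.0126 0.0313 sep 0.0439 med 0.0402 tip mid xy [ 0.5326 -0.3352]
now 22 20 mean f,m -0.0087 0.0135 sep 0.0222 med 0.0212 tip mid xy [ 0.5618 -0.0587]
now 22 20 mean f,m -0.0087 0.0131 sep 0.0218 med 0.0208 tip mid xy [ 0.5618 -0.0588]
now 22 19 mean f,m -0.0082 0.0124 sep 0.0206 med 0.0206 tip mid xy [ 0.5617 -0.0589]
nowT 0 0 mean f,m nan nan sep nan med nan tip mid xy [nan nan]
-0.02 [272.2 178.7] [168 131  88]
-0.0175 [272.4 179.2] [164 128  88]
-0.015 [272.5 179.8] [149 120  87]
-0.0125 [272.7 180.3] [125 108  83]
-0.01 [272.8 180.8] [94 92 78]
-0.0075 [272.9 181.4] [84 89 80]
-0.005 [273.1 181.9] [84 91 85]
-0.0025 [273.2 182.5] [79 75 67]
-0.0 [273.3 183. ] [74 56 47]
0.0025 [273.5 183.6] [75 23 20]
0.005 [273.6 184.2] [72  1  2]
0.0075 [273.8 184.7] [61  2  4]
0.01 [273.9 185.3] [47  7  9]
0.0125 [274.  185.8] [29 16 17]
0.015 [274.2 186.4] [37 38 35]
0.0175 [274.3 187. ] [58 64 57]
0.02 [274.5 187.5] [ 98 102  94]
0.0225 [274.6 188.1] [133 136 127]
0.025 [274.7 188.7] [147 150 138]
0.0275 [274.9 189.2] [155 159 145]
0.03 [275.  189.8] [156 160 145]<stdin>:7: RuntimeWarning: Mean of empty slice.
  ret = ret.dtype.type(ret / rcount)
  return _methods._mean(a, axis=axis, dtype=dtype,
```

The pad width (34.7 mm), the force (7.7 N) and the tip spacing all put the gap at about 15 mm. Squeeze 0.6 mm more and centre by 1 mm.

Emit:
{"name": "step_arm", "arguments": {"rows": [[[1,-1,1],0],[[1,-1,1],0],[[1,-1,1],0],[[1,-1,1],0],[[1,-1,1],0],[[1,-1,1],0]], "claw": 0.205}}

```text
clock: 19.15
eef_pos: [0.5053, -0.0357, 0.1679]
tool_rot: [0.219, 0.976, 0.0, 0.0]
ft_force: [-0.5, -0.6, -1.6]
grip_width: 0.0339
grasp_force: 8.0
```

```bash
python3 m3.py g4.png scene | grep tips; python3 - <<'E'
from h import *
p,d,c=snap('scene');o=bot.get_obs();print(o['grip_width'],o['grasp_force'],o['clock'])
save('g4.png',p,(262,172,290,196),25)
# rod still upright in vial
W=cloud(c,d);m=(np.hypot(W[...,0]-.597,W[...,1]-.332)<.03)&(W[...,2]>.095);print('rod',m.sum(),W[m].max(0).round(3))
E
```

```text
scene tips -1 36 a 0.0405 0.0659 b -0.0088 -0.0142 -0.0043 z -0.0684 -0.0608
scene tips 1 31 a 0.0414 0.0655 b 0.0135 0.0077 0.0191 z -0.0675 -0.0626
0.034173203545382655 8.020922541618347 19.3
rod 90 [0.597 0.34  0.135]
```

View pics/g4.png

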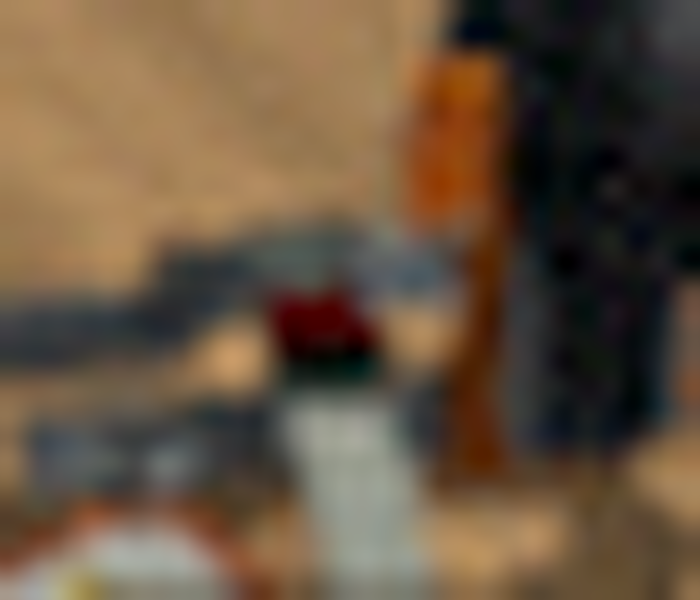

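The black pointer covers the green mark at crop (330,365), between red and white. The width is 34.1 mm at 8.0 N, which is the marked gap, and the rod still stands in the vial. Settling briefly, then handing in.

Emit:
{"name": "step_arm", "arguments": {"rows": [[[0,0,0],0],[[0,0,0],0],[[0,0,0],0],[[0,0,0],0]]}}

```text
clock: 19.8
eef_pos: [0.5052, -0.0357, 0.1679]
tool_rot: [0.219, 0.976, 0.0, -0.0]
ft_force: [0.1, -0.6, -1.6]
grip_width: 0.0342
grasp_force: 8.0
```

```bash
python3 -c "
from h import *
o=bot.get_obs();print(o['grip_width'],o['grasp_force'],o['eef_pos'])
print(bot.job_done())"
```

```text
0.034160939770764225 8.020896166563034 [ 0.50523055 -0.03571449  0.16789611]
the job is handed in; nothing more can be done
None
```

Job handed in at 19.8 s, no verdict returned: the rod stands released on the blue vial's floor, and the tongs are held level about 8 cm above the blue piece, pointer on the green mark (34.2 mm over the pads, 8.0 N, so about a 14 mm gap).

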